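# Swing up the drive cage of an opened desktop computer

## Robot

A 7-joint arm with a two-finger parallel gripper is mounted at the origin on the work surface. World frame = base frame: x ahead of the robot, y to its left, z up, the work surface at z = 0. Lengths are in m, angles in rad, forces in N, time in s.
With the tool pointing down it reaches from about 0.425 to 0.95 m from the base axis. Payload 4.7 kg.
Tool frame: the origin (TCP) lies between the finger pads; the fingertips stand 17 mm ahead of it and the grasp point (between the pads) lies 2 mm behind it; z points along the fingers, y is the line along which they close (so a half turn about z gives the same grasp; the last joint's range is limited). The gripper opens to 87 mm and grips with 3 to 60 N. Pads are 19 mm wide; open, the fingers measure 117 mm over their backs; the gripper's body (75 mm by 190 mm) begins 51 mm behind the grasp point.
Start: joints at [1.107, 0.469, -0.049, 1.532, 0.024, 1.141, -0.082], TCP at [0.284, -0.612, 0.24] pointing down, gripper open.
Joint ranges: [-2.59, 2.59], [-0.33, 1.99], [-1.39, 1.29], [0.1, 2.45], [-1.04, 4.18], [0.21, 1.99], [-2.66, 2.66]. Speed limits (rad/s): [2.57, 2.57, 3.14, 3.14, 3.14, 3.14, 3.14].

## Interface

Orientations are given as a unit quaternion [x, y, z, w].
In Python, from rig import robot, eyes, models gives the robot as it stands.
- The arm moves only by the tool step_arm, never from a script. Its argument "targets" is a list of rows, each a list of 5 numbers: the shift along the tool's x, y, z in m, then the turn about the tool's z in rad, then the opening, from 0 (shut) to 1 (fully open). A call has 1 to 5 rows; each row is the pose to reach, as a shift and turn from the pose commanded when the call began, along the tool's axes at that moment; what a row does not reach only later rows make up. A row lasts 1/10 s, in which the tool goes at most 50 mm and 8.59 degrees, less where a joint would pass 70% of its speed; a pose out of reach is approached as far as the arm can. A call with a gripper value outside its range is refused whole. The fingers move at their own pace and stop on an object; "force" is the grip in N (left out, the last holds). Time passes only in rows, so rows that repeat a pose let the fingers close. It gives the time, the measured TCP pose, the force, the opening and the grip force at its end, in the units of the state.
- robot.get_state(): the state, without advancing time (a new reading comes with each control period).
- eyes.grab_frame(name): name is "scene" or "top" or "wrist"; returns a dict with "pixels" (420x560x3 uint8, blue, green, red), "mtx" (3x3 intrinsics, pixels), "k1" (the pictures are not rectified: a ray, as slopes to the right and down, at radius r is drawn at 1 + k1 r^2 times it, then the intrinsics apply), "R" (3x3) and "t" (3): a world point X has camera coordinates R X + t; the wrist camera has in their place "hand_eye" (4x4, takes a point from camera to tool coordinates, whose origin is the TCP and whose axes are the flange's). Camera axes: x right, y down, z forward; pixel columns grow to the right and rows downward; lengths in m; the calibration is good to about 2 mm. A picture is of the moment at which its call begins: read the wrist's pose just before it. There is no depth.
- robot.close_job(): hands the job in; it is judged then, once.
Trained networks look in a picture, given as the dict that the camera call returned (one of the last four; its "shot" number tells which), for a name from the list of things; names that differ only in an ending like _2 or _b are one class to them, and where a whole thing is asked for, a point or a joint stands for the part that bears it (a point fixed in the world has none). Each returns a list of dicts, best first, with "conf" (0 to 1); they miss things now and then, are a little off and sometimes report something else, mostly with a low value. They report only what shows in the picture. A call takes as long as a camera call.
- models.search_frame(picture, thing): "position" ([column, row] in pixels, amid what is visible of it).
- models.tip_of(picture, thing): "position" ([column, row] in pixels: a listed point, or the origin of a listed thing).
The state is a dict: "clock": time; "joint_positions": joint angles; "qvel": joint speeds; "joint_efforts": joint torques, N m; "eef_pos": TCP position; "tool_rot": TCP orientation; "contact_force": force on the tool from outside, world axes, zero at the start; "wrist_torque": the same for the moment, N m; "finger_gap": finger opening in m; "grip_force": force on a finger pad.
Only numpy, scipy, OpenCV 4.12 (cv2) and the standard library are available. Lean on these libraries where they do the work, as an engineer would, in place of code of your own. Each camera call takes 0.05 s, during which the arm holds its last target. There are 200 camera calls.

## Task

I need to reach the memory under the drive cage of this opened desktop computer. Slide the orange safety tab off the blue lever, flip the lever up and right back so that it stays open by itself, then swing the drive cage up by its blue pull tab until it stands by itself, leaning a little past upright. Ease the cage up and never let it drop back, and leave the mug, screwdriver and memory tray on the desk where they are.

Things in the scene. Friction and masses are not known exactly. Their poses are not given: they have to be found in the camera images.
- pc: opened desktop computer fixed to the desk, 330 mm deep (x), 284 mm wide (y), steel walls 95 mm high, black front bezel away from the robot. Origin: middle of its underside. Axes: x to the bezel, y to the side wall by the orange tab, z up. A dark steel cross rail (16 mm wide, top 75 mm up) runs along y 85 mm on the robot's side of the middle; it carries tab and lever
- tab_grip (a point): middle height of the orange safety tab, a ribbed block on the cross rail: 28 mm in x, 38 mm in y, 26 mm high (y middle of the block is 3 mm to -y of here). 83.5 mm above the desk. Axes as the computer. A flat tongue on its -y side lies over the lever's ear. Pinch it across the rail (along x): free space 30 mm down and 60 mm to each side in x; the side wall is 30 mm away in y when released
- tab (a joint): slide of the safety tab along +y, m: 0 locked (tongue over the lever), 0.018 end stop, fully released; lever is free from 0.011; starts between 0 and 0.003; stays where it is left, about 1.5 N to move it
- lever_pivot (a point): middle of the lever's hinge on the cross rail, 84 mm above the desk; axes as the computer; the hinge axis is y
- lever_grip (a point): middle of the grip end of the blue retaining lever: 28 mm long, 38 mm wide (y), 14 mm thick; when down 62 mm from the pivot to the bezel side and 3 mm above it. Its axes turn with the lever. Pinch it across its width (along y), 60 mm free at both sides and 30 mm below there; it turns between the fingers as they move round the pivot
- lever (a joint): angle of the lever, rad: 0 lying down with its foot over the cage's pull tab, 1.57 upright, 2.2 thrown back on its stop towards the robot; light (60 g): left leaning well past upright (1.85 or more) it drops onto the stop and stays there, left leaning the other way it falls shut. With the tab locked it cannot rise
- cage_hinge (a point): middle of the drive cage's hinge, at the bezel end of the cage, 65 mm above the desk; axes as the computer; the hinge axis is y
- pull_tab (a point): grip point of the blue pull tab on the cage's free end (34 mm wide in y, 8 mm thick, sticking out 44 mm to the robot; outer edge 20 mm from here, cage 24 mm); cage down: 132 mm from the hinge, 3 mm below it. Axes turn with the cage. Pinch it across its width (along y), 60 mm free at both sides, 25 mm below; it turns between the fingers as they move round the hinge
- cage (a joint): angle of the drive cage (sheet-metal box with a hard disk, 112 mm in x, 151 mm in y, top 89 mm above the desk, about 0.8 kg), rad: 0 down, 1.57 free end straight up, 1.78 stop, leaning a little to the bezel; left past about 1.55 it rests on the stop by its weight, left before it falls back down
- mug: blue mug, 80 mm across, 95 mm high, origin under its middle; bystander
- screwdriver: screwdriver with red handle, 200 mm long, lying along its x axis, origin under its middle; bystander
- memory_tray: open grey tray 90 by 165 by 18 mm with two memory modules, origin under its middle; bystander

How it is judged:
By the outcome, as a careful person would: the job done as asked, in the order asked, and still so for the second after the job is handed in, with the robot touching nothing.
It also fails if it takes over 64 s, if anything falls off the work surface, if the arm or the gripper's body presses on something with over 40 N, if the wrist force passes 120 N, or if a joint passes its speed limit or range.

## Working session

There is one attempt and no reset: what is moved stays moved. The work goes in short steps, Python scripts to look and compute and a tool call to move; the robot and the scene stay as the last step left them, time stands still between calls to the robot, and variables do not carry over. Pictures are saved under pics/ and viewed, at most 10 in all, crops included, and the job is handed in when it is done.

Besides the shell and the picture viewer there is one more tool, called after "Call:" as name(argument=value, ...) on one line, values as JSON. step_arm: Moves the arm, as the interface text tells. Its arguments: {"type":"object","properties":{"targets":{"type":"array"},"force":{"type":"number"}},"required":["targets"]}

```bash
ls; mkdir -p pics; cat > h.py <<'E'
import numpy as np, cv2
from scipy.spatial.transform import Rotation as Ro
from rig import robot, eyes, models
def ray(f,px,st=None):
    K=np.array(f["mtx"]);d=(np.array(px)-K[:2,2])/np.array([K[0,0],K[1,1]])
    s=d.copy()
    for _ in range(30): s=d/(1+f["k1"]*(s@s))
    v=np.array([s[0],s[1],1.])
    if "R" in f:
        R=np.array(f["R"]);t=np.array(f["t"]);return -R.T@t,R.T@v
    H=np.array(f["hand_eye"]);Rt=Ro.from_quat(st["tool_rot"]).as_matrix()
    return Rt@H[:3,3]+np.array(st["eef_pos"]),Rt@H[:3,:3]@v
def atz(f,px,z,st=None):
    o,v=ray(f,px,st);return o+v*(z-o[2])/v[2]
E
python3 - <<'E'
from h import *
s=robot.get_state();print({k:np.round(v,3) for k,v in s.items()})
Z=dict(tab_grip=.0835,lever_pivot=.084,lever_grip=.087,cage_hinge=.065,pull_tab=.062,pc=0,mug=0,screwdriver=0,memory_tray=0)
for n in ["top","scene"]:
    f=eyes.grab_frame(n);cv2.imwrite(f"pics/{n}0.png",f["pixels"])
    for k in Z:
        for r in models.tip_of(f,k)[:2]:print(n,k,np.round(r["position"]),round(r["conf"],2),np.round(atz(f,r["position"],Z[k]),4))
E
```

```text
pics
{'clock': np.float64(0.0), 'joint_positions': array([ 1.107,  0.469, -0.049,  1.534,  0.024,  1.141, -0.082]), 'qvel': array([ 0.001,  0.001,  0.001, -0.   , -0.002, -0.001,  0.   ]), 'joint_efforts': array([ 0.0000e+00, -5.0797e+01, -8.1000e-02, -2.3616e+01, -6.1000e-02,
        3.8000e-02,  0.0000e+00]), 'eef_pos': array([ 0.284, -0.612,  0.238]), 'tool_rot': array([ 0.976,  0.216, -0.   , -0.001]), 'contact_force': array([ 0.134, -0.444,  0.053]), 'wrist_torque': array([-0.001,  0.018, -0.009]), 'grip_force': np.float64(0.0), 'finger_gap': np.float64(0.087)}
top tab_grip [176. 245.] 0.72 [0.5204 0.169  0.0835]
top lever_pivot [207. 245.] 0.7 [0.5203 0.1078 0.084 ]
top lever_grip [205. 217.] 0.9 [0.5757 0.111  0.087 ]
top cage_hinge [211. 151.] 0.91 [0.7116 0.1029 0.065 ]
top pull_tab [209. 219.] 0.86 [0.5729 0.106  0.062 ]
top pc [231. 208.] 0.97 [0.5999 0.0676 0.    ]
top mug [208. 211.] 0.66 [0.5929 0.1165 0.    ]
top screwdriver [311. 224.] 0.6 [ 0.5625 -0.1081  0.    ]
top memory_tray [375. 235.] 0.64 [ 0.5359 -0.2496  0.    ]
scene tab_grip [349. 177.] 0.57 [0.5212 0.175  0.0835]
scene lever_pivot [323. 184.] 0.91 [0.5286 0.1129 0.084 ]
scene lever_grip [328. 197.] 0.88 [0.5798 0.1024 0.087 ]
scene cage_hinge [352. 246.] 0.74 [0.708  0.0951 0.065 ]
scene cage_hinge [350. 180.] 0.62 [0.5066 0.1853 0.065 ]
scene pull_tab [326. 210.] 0.57 [0.589  0.0958 0.062 ]
scene pc [318. 245.] 0.75 [0.6157 0.0702 0.    ]
scene mug [410. 208.] 0.57 [0.5667 0.3133 0.    ]
scene screwdriver [222. 246.] 0.63 [ 0.5579 -0.1176  0.    ]
scene memory_tray [157. 252.] 0.79 [ 0.5326 -0.2454  0.    ]
scene memory_tray [412. 210.] 0.69 [0.5728 0.3132 0.    ]
```

```bash
python3 - <<'E'
import cv2,numpy as np
a=cv2.imread("pics/top0.png");b=cv2.imread("pics/scene0.png")
cv2.imwrite("pics/top0c.png",cv2.resize(a[110:320,120:400],(800,600)))
E
```

```text
(no output)
```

View pics/top0c.png

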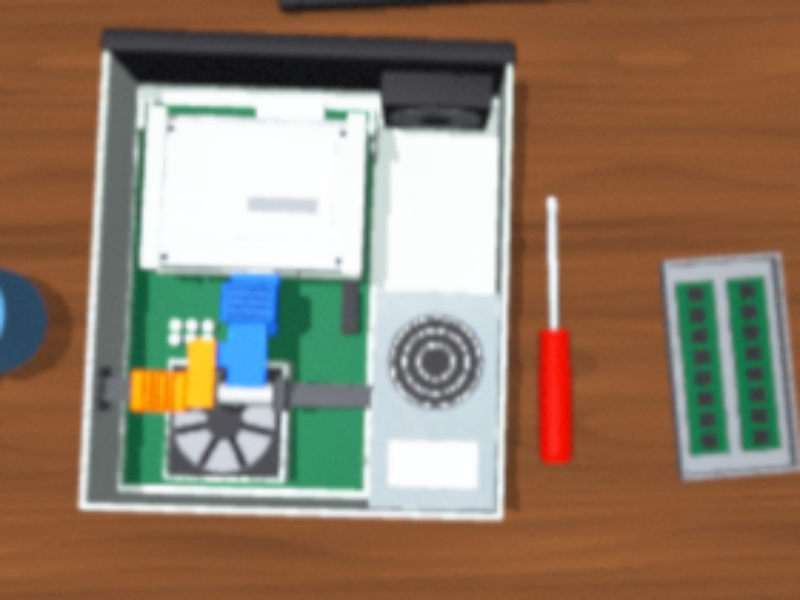

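View pics/scene0.png

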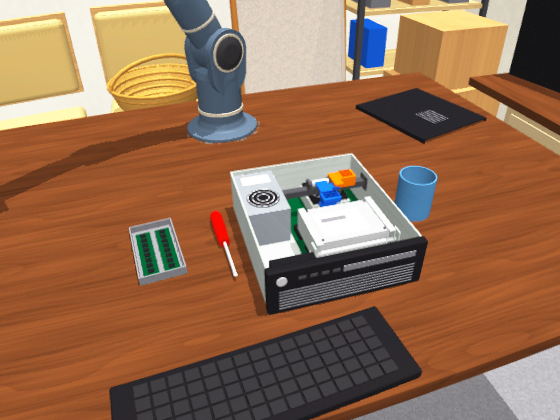

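Top view (crop): orange tab at about full-image (174,247), lever grip (207,217) over the pull tab, and the mug to the left. The scene view agrees. The pc's yaw is about -0.03 rad.

```bash
cat >> h.py <<'E'
def go(*pts):  # world points (x,y,z,yaw deg of tool x) -> rows
    s=robot.get_state();M=Ro.from_quat(s["tool_rot"]).as_matrix();p=np.array(s["eef_pos"])
    y0=np.arctan2(M[1,0],M[0,0]);print("t",s["clock"],"tcp",p.round(4),"yaw",np.degrees(y0).round(2),"gap",round(float(s["finger_gap"]),4),"F",np.round(s["contact_force"],1))
    for q in pts:
        tr=-(np.radians(q[3])-y0);tr=(tr+np.pi)%(2*np.pi)-np.pi
        print(list((M.T@(np.array(q[:3])-p)).round(4)),round(tr,3))
E
python3 -c "
from h import *
go((.5,-.3,.24,40),(.52,0,.24,88.3),(.52,.15,.24,88.3))"
```

```text
t 1.0 tcp [ 0.2844 -0.6122  0.2396] yaw 24.92 gap 0.0869 F [-0.5 -0.2 -0.8]
[np.float64(0.327), np.float64(-0.1923), np.float64(-0.0004)] -0.263
[np.float64(0.4716), np.float64(-0.456), np.float64(-0.0004)] -1.106
[np.float64(0.5348), np.float64(-0.592), np.float64(-0.0004)] -1.106
```

Call:
step_arm(targets=[[0.327,-0.192,0,-0.26,1],[0.327,-0.192,0,-0.26,1],[0.327,-0.192,0,-0.26,1],[0.327,-0.192,0,-0.26,1],[0.327,-0.192,0,-0.26,1]])

```text
clock: 1.5
eef_pos: [0.4274, -0.4049, 0.2398]
tool_rot: [0.94, 0.34, 0.0, 0.0]
contact_force: [0.4, -0.6, -0.9]
finger_gap: 0.087
grip_force: 0.0
```

```bash
python3 -c "
from h import *
go((.5,-.3,.24,40),(.52,0,.24,88.3),(.52,.14,.24,88.3))"
```

```text
t 1.5 tcp [ 0.4274 -0.4049  0.2398] yaw 39.79 gap 0.087 F [ 0.4 -0.6 -0.9]
[np.float64(0.1229), np.float64(-0.0342), np.float64(-0.0002)] -0.004
[np.float64(0.3303), np.float64(-0.2519), np.float64(-0.0003)] -0.847
[np.float64(0.4199), np.float64(-0.3595), np.float64(-0.0004)] -0.847
```

Call:
step_arm(targets=[[0.33,-0.252,0,-0.847,1],[0.33,-0.252,0,-0.847,1],[0.33,-0.252,0,-0.847,1],[0.33,-0.252,0,-0.847,1],[0.33,-0.252,0,-0.847,1]])

```text
clock: 2.0
eef_pos: [0.4823, -0.1609, 0.24]
tool_rot: [0.748, 0.663, 0.0, 0.001]
contact_force: [0.7, 0.2, -0.6]
finger_gap: 0.0867
grip_force: 0.0
```

```bash
python3 -c "
from h import *
go((.52,.14,.22,88.3))"
```

```text
t 2.0 tcp [ 0.4823 -0.1609  0.24  ] yaw 83.12 gap 0.0867 F [ 0.7  0.2 -0.6]
[np.float64(0.3033), np.float64(0.0014), np.float64(0.0198)] -0.09
```

Call:
step_arm(targets=[[0.3,0,0.01,-0.09,1],[0.3,0,0.01,-0.09,1],[0.3,0,0.01,-0.09,1],[0.3,0,0.01,-0.09,1],[0.3,0,0.01,-0.09,1]])

```text
clock: 2.5
eef_pos: [0.5135, 0.0868, 0.2315]
tool_rot: [0.72, 0.694, 0.0, 0.0]
contact_force: [1.7, -0.8, 0.0]
finger_gap: 0.087
grip_force: 0.0
```

Call:
step_arm(targets=[[0.05,0,0,0,1],[0.05,0,0,0,1]])

```text
clock: 2.7
eef_pos: [0.5142, 0.1439, 0.2321]
tool_rot: [0.715, 0.699, 0.002, -0.002]
contact_force: [-0.2, 0.6, 0.5]
finger_gap: 0.0868
grip_force: 0.0
```

```bash
python3 - <<'E'
from h import *
Z=dict(tab_grip=.0835,lever_pivot=.084,lever_grip=.087,cage_hinge=.065,pull_tab=.062)
s=robot.get_state();f=eyes.grab_frame("wrist");cv2.imwrite("pics/w0.png",f["pixels"])
for k in Z:
    for r in models.tip_of(f,k)[:1]:print(k,np.round(r["position"]),round(r["conf"],2),np.round(atz(f,r["position"],Z[k],s),4))
go()
E
```

```text
tab_grip [283. 169.] 0.83 [0.5182 0.1728 0.0835]
lever_pivot [281. 238.] 0.82 [0.515  0.1105 0.084 ]
lever_grip [352. 236.] 0.75 [0.5781 0.1114 0.087 ]
cage_hinge [479. 235.] 0.81 [0.7058 0.1021 0.065 ]
t 3.0 tcp [0.5155 0.133  0.2311] yaw 87.75 gap 0.0871 F [-0.1  0.   0.7]
```

View pics/w0.png

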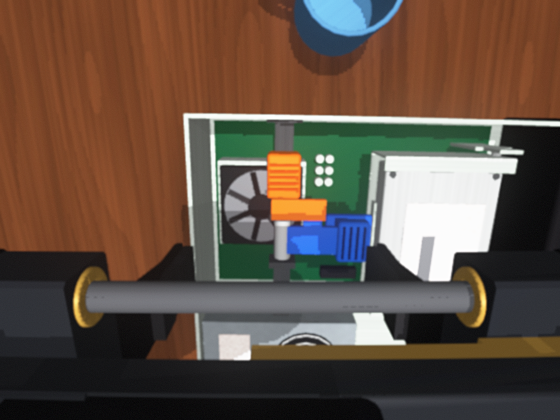

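```bash
python3 - <<'E'
from h import *
Z=dict(tab_grip=.0835,lever_pivot=.084,lever_grip=.087,cage_hinge=.065)
s=robot.get_state();f=eyes.grab_frame("wrist")
for k in Z:
    for r in models.tip_of(f,k)[:1]:print(k,np.round(r["position"]),round(r["conf"],2),np.round(atz(f,r["position"],Z[k],s),4))
a,b=atz(f,(190,115),.095,s),atz(f,(540,122),.095,s);print(np.degrees(np.arctan2(*(b-a)[[1,0]])))
# orange blob
h=cv2.cvtColor(f["pixels"],cv2.COLOR_BGR2HSV);m=cv2.inRange(h,(5,150,120),(22,255,255));m[260:]=0
ys,xs=np.where(m>0);print(xs.min(),xs.max(),ys.min(),ys.max())
rows=[(y,np.where(m[y]>0)[0]) for y in range(ys.min(),ys.max()+1,6)]
for y,x in rows:
    if len(x):print(y,x.min(),x.max(),atz(f,(x.min(),y),.0965,s)[:2].round(4),atz(f,(x.max(),y),.0965,s)[:2].round(4))
go((.518,.172,.12,88.3))
E
```

```text
tab_grip [282. 157.] 0.8 [0.5189 0.1709 0.0835]
lever_pivot [282. 225.] 0.77 [0.5165 0.1112 0.084 ]
lever_grip [348. 227.] 0.64 [0.5749 0.1082 0.087 ]
cage_hinge [480. 217.] 0.86 [0.7043 0.1049 0.065 ]
-3.1257866250521333
0 559 0 259
0 2 545 [0.3172 0.2973] [0.7166 0.2813]
6 3 544 [0.317  0.2932] [0.7164 0.2773]
12 4 544 [0.3169 0.2892] [0.717  0.2732]
18 5 541 [0.3167 0.2851] [0.7152 0.2691]
24 6 543 [0.3166 0.281 ] [0.7173 0.265 ]
30 0 541 [0.3109 0.2772] [0.7164 0.2609]
36 0 541 [0.31  0.273] [0.717  0.2567]
42 1 540 [0.3098 0.2688] [0.7168 0.2525]
48 10 539 [0.3159 0.2642] [0.7166 0.2483]
54 12 559 [0.3165 0.2599] [0.733  0.2437]
60 13 559 [0.3163 0.2556] [0.7337 0.2394]
66 8 559 [0.3113 0.2516] [0.7344 0.2351]
72 9 558 [0.3111 0.2472] [0.7343 0.2307]
78 11 557 [0.3117 0.2428] [0.7342 0.2263]
84 13 557 [0.3123 0.2383] [0.7349 0.2219]
90 12 556 [0.3104 0.234 ] [0.7348 0.2174]
96 13 555 [0.3102 0.2295] [0.7347 0.2129]
102 0 176 [0.2985 0.2256] [0.4385 0.2186]
108 12 177 [0.3072 0.2205] [0.4387 0.2141]
114 12 177 [0.3061 0.216 ] [0.4382 0.2096]
120 4 171 [0.2984 0.2117] [0.433  0.20
[... 413 characters left out ...]
313 0.1534]
186 2 324 [0.2832 0.1586] [0.5526 0.1476]
192 0 325 [0.2801 0.1535] [0.5534 0.1425]
198 0 325 [0.2787 0.1484] [0.5534 0.1374]
204 0 324 [0.2774 0.1432] [0.5525 0.1323]
210 0 169 [0.276  0.1379] [0.4223 0.1322]
216 2 170 [0.2763 0.1325] [0.4225 0.1269]
222 3 171 [0.2758 0.1271] [0.4227 0.1215]
228 4 170 [0.2753 0.1216] [0.4211 0.1162]
234 6 171 [0.2757 0.1161] [0.4213 0.1108]
240 7 173 [0.2751 0.1105] [0.4224 0.1052]
246 0 169 [0.2672 0.1052] [0.4182 0.0998]
252 106 166 [0.3618 0.0963] [0.4148 0.0944]
258 108 151 [0.3626 0.0905] [0.4008 0.0892]
t 3.25 tcp [0.5154 0.1342 0.2313] yaw 87.85 gap 0.0872 F [1.3 0.3 0.3]
[np.float64(0.0379), np.float64(0.0012), np.float64(0.1113)] -0.008
```

Call:
step_arm(targets=[[0.038,0.001,0.02,0,1],[0.038,0.001,0.07,0,1],[0.038,0.001,0.11,0,1],[0.038,0.001,0.11,0,1],[0.038,0.001,0.11,0,1]])

```text
clock: 3.75
eef_pos: [0.5179, 0.173, 0.1217]
tool_rot: [0.72, 0.694, -0.0, -0.0]
contact_force: [0.5, -0.4, 0.9]
finger_gap: 0.0868
grip_force: 0.0
```

```bash
python3 - <<'E'
from h import *
s=robot.get_state();f=eyes.grab_frame("wrist");cv2.imwrite("pics/w1.png",f["pixels"])
for r in models.tip_of(f,"tab_grip")[:1]:print(np.round(r["position"]),round(r["conf"],2),np.round(atz(f,r["position"],.0835,s),4))
go((.5175,.172,.083,87.8))
E
```

```text
[284. 251.] 0.62 [0.52   0.1716 0.0835]
t 3.85 tcp [0.5193 0.1736 0.1235] yaw 87.91 gap 0.0869 F [-0.1  0.9  0.7]
[np.float64(-0.0017), np.float64(-0.0019), np.float64(0.0405)] 0.002
```

View pics/w1.png

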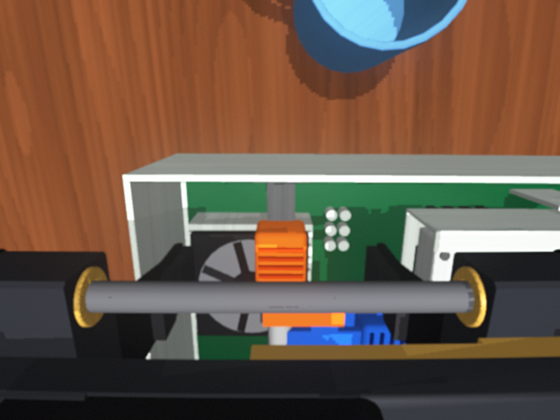

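The orange block, centred at (281,255), sits between the fingers. I'll descend and grip it.

Call:
step_arm(targets=[[-0.002,-0.001,0.02,0,1],[-0.002,-0.001,0.04,0,1],[-0.002,-0.001,0.04,0,0.3],[-0.002,-0.001,0.04,0,0.1],[-0.002,-0.001,0.04,0,0.1]], force=12)

```text
clock: 4.35
eef_pos: [0.5179, 0.1716, 0.0832]
tool_rot: [0.72, 0.694, 0.002, 0.001]
contact_force: [0.3, -1.0, 0.2]
finger_gap: 0.0704
grip_force: 0.0
```

Call:
step_arm(targets=[[0,0,0,0,0.1],[0,0,0,0,0.1],[0,0,0,0,0.1],[0,0,0,0,0.1]])

```text
clock: 4.75
eef_pos: [0.5166, 0.171, 0.0814]
tool_rot: [0.72, 0.694, 0.0, 0.0]
contact_force: [0.7, 0.3, -0.3]
finger_gap: 0.0389
grip_force: 0.0
```

Call:
step_arm(targets=[[0,0,0,0,0.1],[0,0,0,0,0.1],[0,0,0,0,0.1]])

```text
clock: 5.05
eef_pos: [0.5184, 0.171, 0.0814]
tool_rot: [0.72, 0.694, 0.002, 0.001]
contact_force: [5.3, 0.0, -3.1]
finger_gap: 0.0281
grip_force: 12.0
```

Call:
step_arm(targets=[[0.004,0,0,0,0.1],[0.008,0,0,0,0.1],[0.012,0,0,0,0.1],[0.016,0,0,0,0.1],[0.016,0,0,0,0.1]])

```text
clock: 5.55
eef_pos: [0.519, 0.187, 0.0814]
tool_rot: [0.72, 0.694, 0.001, 0.001]
contact_force: [5.8, -0.6, -3.2]
finger_gap: 0.0282
grip_force: 12.0
```

Call:
step_arm(targets=[[0.002,0,0,0,0.1],[0.003,0,0,0,0.1],[0.003,0,0,0,0.1]])

```text
clock: 5.85
eef_pos: [0.519, 0.1872, 0.0814]
tool_rot: [0.72, 0.694, -0.001, 0.002]
contact_force: [3.9, -5.0, 0.4]
finger_gap: 0.028
grip_force: 12.0
```

Call:
step_arm(targets=[[-0.002,0,0,0,1],[-0.002,0,0,0,1],[-0.002,0,0,0,1],[-0.002,0,0,0,1],[-0.002,0,0,0,1]])

```text
clock: 6.35
eef_pos: [0.5169, 0.1883, 0.0812]
tool_rot: [0.719, 0.694, -0.0, -0.0]
contact_force: [-0.2, -1.1, -0.5]
finger_gap: 0.0601
grip_force: 0.0
```

Call:
step_arm(targets=[[0,0,-0.04,0,1],[0,0,-0.08,0,1],[-0.03,0.02,-0.12,0.15,1],[-0.079,0.059,-0.12,0.3,1],[-0.079,0.059,-0.12,0.45,1]])

```text
clock: 6.85
eef_pos: [0.5767, 0.1017, 0.2029]
tool_rot: [0.86, 0.511, 0.001, 0.002]
contact_force: [-0.4, -1.8, 0.1]
finger_gap: 0.0863
grip_force: 0.0
```

Call:
step_arm(targets=[[0,0,0,0.15,1],[0,0,0,0.3,1],[0,0,0,0.45,1],[0,0,0,0.6,1],[0,0,0,0.75,1]])

```text
clock: 7.35
eef_pos: [0.573, 0.1072, 0.2011]
tool_rot: [0.986, 0.164, -0.0, -0.0]
contact_force: [0.7, 0.7, 0.4]
finger_gap: 0.0869
grip_force: 0.0
```

```bash
python3 - <<'E'
from h import *
go((.578,.109,.2,-2.2))
E
```

```text
t 7.35 tcp [0.573  0.1072 0.2011] yaw 18.86 gap 0.0869 F [0.7 0.7 0.4]
[np.float64(0.0053), np.float64(-0.0001), np.float64(0.0011)] 0.367
```

Call:
step_arm(targets=[[0,0,0,0.15,1],[0,0,0,0.3,1],[0,0,0,0.367,1],[0,0,0,0.367,1],[0,0,0,0.367,1]])

```text
clock: 7.85
eef_pos: [0.5731, 0.1072, 0.2012]
tool_rot: [1.0, -0.015, -0.0, -0.0]
contact_force: [0.1, -0.1, 0.0]
finger_gap: 0.0869
grip_force: 0.0
```

```bash
python3 - <<'E'
from h import *
Z=dict(lever_pivot=.084,lever_grip=.087,cage_hinge=.065,tab_grip=.0835)
s=robot.get_state();f=eyes.grab_frame("wrist");cv2.imwrite("pics/w2.png",f["pixels"])
for k in Z:
    for r in models.tip_of(f,k)[:1]:print(k,np.round(r["position"]),round(r["conf"],2),np.round(atz(f,r["position"],Z[k],s),4))
go((.578,.109,.087,-2.2))
E
```

```text
lever_pivot [277. 273.] 0.66 [0.5184 0.1118 0.084 ]
lever_grip [279. 202.] 0.62 [0.5798 0.1078 0.087 ]
cage_hinge [280.  26.] 0.87 [0.7085 0.1033 0.065 ]
tab_grip [187. 275.] 0.77 [0.5188 0.1867 0.0835]
t 8.1 tcp [0.5733 0.1069 0.2012] yaw -1.82 gap 0.0871 F [ 0.5 -0.4 -0.4]
[np.float64(0.0047), np.float64(-0.0022), np.float64(0.1142)] 0.007
```

View pics/w2.png

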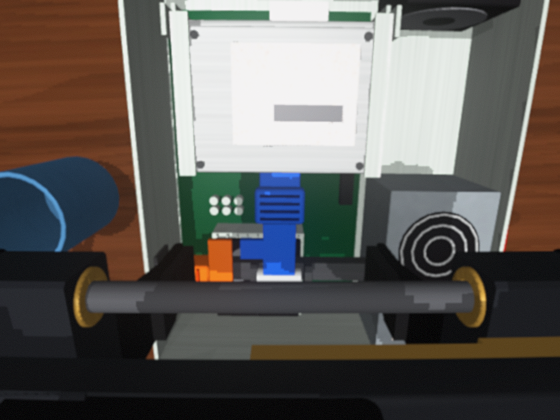

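Call:
step_arm(targets=[[0.006,-0.001,0.03,0.005,1],[0.006,-0.001,0.07,0.005,1],[0.006,-0.001,0.1,0.005,1],[0.006,-0.001,0.113,0.005,1],[0.006,-0.001,0.113,0.005,0.3]], force=12)

```text
clock: 8.6
eef_pos: [0.5782, 0.1074, 0.0866]
tool_rot: [1.0, -0.019, -0.002, 0.0]
contact_force: [0.1, 0.1, -0.8]
finger_gap: 0.0839
grip_force: 0.0
```

Call:
step_arm(targets=[[0,0,0,0,0.2],[0,0,0,0,0.2],[0,0,0,0,0.2],[0,0,0,0,0.2],[0,0,0,0,0.2]])

```text
clock: 9.1
eef_pos: [0.5796, 0.1077, 0.0889]
tool_rot: [1.0, -0.019, 0.001, -0.0]
contact_force: [-0.6, 0.3, -0.5]
finger_gap: 0.0471
grip_force: 0.0
```

Call:
step_arm(targets=[[0,0,0,0,0.2],[0,0,0,0,0.2]])

```text
clock: 9.3
eef_pos: [0.5795, 0.1073, 0.0885]
tool_rot: [1.0, -0.019, 0.0, 0.0]
contact_force: [-0.5, -1.3, 1.7]
finger_gap: 0.0381
grip_force: 12.0
```

```bash
python3 - <<'E'
from h import *
s=robot.get_state();p=np.array(s["eef_pos"])
r=np.hypot(.062,.003)
for a in np.arange(.15,2.2,.15): print(round(a,2),np.round([(r*np.cos(a+.048)-.062)*1e3,(r*np.sin(a+.048)-.003)*1e3],1))
go()
E
```

```text
0.15 [-1.1  9.2]
0.3 [-3.6 18.2]
0.45 [-7.5 26.7]
0.6 [-12.5  34.5]
0.75 [-18.7  41.4]
0.9 [-25.8  47.4]
1.05 [-33.7  52.3]
1.2 [-42.3  55.9]
1.35 [-51.3  58.1]
1.5 [-60.6  59.1]
1.65 [-69.9  58.6]
1.8 [-79.   56.7]
1.95 [-87.7  53.5]
2.1 [-95.9  49. ]
t 9.3 tcp [0.5795 0.1073 0.0885] yaw -2.18 gap 0.0381 F [-0.5 -1.3  1.7]
```

Call:
step_arm(targets=[[-0.0017,0,-0.0091,0,0.2],[-0.0047,0,-0.0179,0,0.2],[-0.009,0,-0.0261,0,0.2],[-0.0144,0,-0.0336,0,0.2],[-0.0209,0,-0.0402,0,0.2]])

```text
clock: 9.8
eef_pos: [0.559, 0.1081, 0.1298]
tool_rot: [1.0, -0.019, 0.001, 0.0]
contact_force: [3.9, -3.2, 0.4]
finger_gap: 0.0378
grip_force: 12.0
```

Call:
step_arm(targets=[[-0.0075,0,-0.0055,0,0.2],[-0.0156,0,-0.0099,0,0.2],[-0.0244,0,-0.013,0,0.2],[-0.0335,0,-0.0147,0,0.2],[-0.0427,0,-0.0151,0,0.2]])

```text
clock: 10.3
eef_pos: [0.5161, 0.1098, 0.1452]
tool_rot: [1.0, -0.019, 0.001, 0.0]
contact_force: [2.2, -4.3, 5.1]
finger_gap: 0.038
grip_force: 12.0
```

Call:
step_arm(targets=[[-0.0092,0,0.001,0,0.2],[-0.0182,0,0.0034,0,0.2],[-0.0267,0,0.0071,0,0.2],[-0.0346,0,0.012,0,0.2],[-0.0346,0,0.012,0,0.2]])

```text
clock: 10.8
eef_pos: [0.478, 0.1113, 0.1307]
tool_rot: [1.0, -0.018, -0.003, 0.001]
contact_force: [-3.5, -2.8, 5.5]
finger_gap: 0.0378
grip_force: 12.0
```

Call:
step_arm(targets=[[0,0,0,0,1],[0,0,0,0,1],[0,0,0,0,1],[0,0,0,0,1],[0,0,0,0,1]])

```text
clock: 11.3
eef_pos: [0.4813, 0.1116, 0.1314]
tool_rot: [1.0, -0.019, -0.0, -0.0]
contact_force: [-0.2, 0.2, -0.4]
finger_gap: 0.0698
grip_force: 0.0
```

Call:
step_arm(targets=[[0,0,-0.04,0,1],[0,0,-0.08,0,1],[0.05,-0.001,-0.09,0,1],[0.095,-0.001,-0.09,0,1],[0.095,-0.001,-0.09,0,1]])

```text
clock: 11.8
eef_pos: [0.5814, 0.1077, 0.2217]
tool_rot: [1.0, -0.02, 0.002, -0.0]
contact_force: [-1.2, -0.0, -0.3]
finger_gap: 0.0868
grip_force: 0.0
```

Call:
step_arm(targets=[[0,0,0,0,1],[0,0,0,0,1],[0,0,0,0,1]])

```text
clock: 12.1
eef_pos: [0.5749, 0.1091, 0.2214]
tool_rot: [1.0, -0.018, -0.0, 0.0]
contact_force: [-0.3, -1.0, -0.5]
finger_gap: 0.0869
grip_force: 0.0
```

```bash
python3 - <<'E'
from h import *
Z=dict(pull_tab=.062,cage_hinge=.065,lever_pivot=.084,lever_grip=.134)
s=robot.get_state();f=eyes.grab_frame("wrist");cv2.imwrite("pics/w3.png",f["pixels"])
for k in Z:
    for r in models.tip_of(f,k)[:1]:print(k,np.round(r["position"]),round(r["conf"],2),np.round(atz(f,r["position"],Z[k],s),4))
go((.577,.109,.062,-2.2))
g=eyes.grab_frame("top")
for k in Z:
    for r in models.tip_of(g,k)[:1]:print(k,np.round(r["position"]),round(r["conf"],2),np.round(atz(g,r["position"],Z[k]),4))
E
```

```text
pull_tab [278. 191.] 0.56 [0.5805 0.1109 0.062 ]
lever_pivot [281. 266.] 0.95 [0.5169 0.1102 0.084 ]
lever_grip [280. 338.] 0.78 [0.4793 0.1124 0.134 ]
t 12.35 tcp [0.5758 0.1089 0.2218] yaw -2.12 gap 0.0869 F [-0.1  0.8 -0.3]
[np.float64(0.0011), np.float64(-0.0001), np.float64(0.1598)] 0.001
pull_tab [212. 152.] 0.66 [0.7114 0.1009 0.062 ]
cage_hinge [213. 153.] 0.78 [0.7087 0.0986 0.065 ]
lever_pivot [207. 247.] 0.8 [0.5158 0.108  0.084 ]
lever_grip [200. 267.] 0.87 [0.4806 0.112  0.134 ]
```

View pics/w3.png

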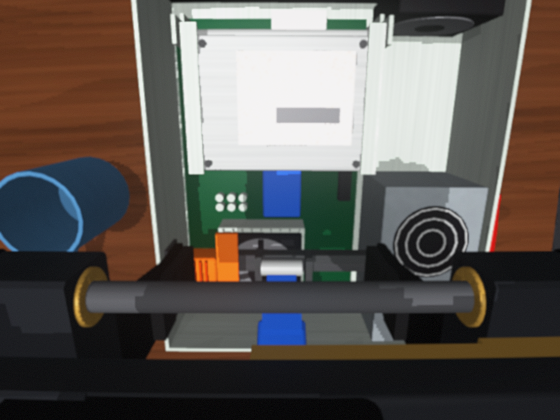

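The lever stands thrown back at (281,332). The pull tab is exposed over columns 263–301 and rows 170–216.

```bash
python3 - <<'E'
from h import *
s=robot.get_state();f=eyes.grab_frame("wrist")
for p in [(282,216),(282,170),(263,205),(301,205)]:print(p,atz(f,p,.066,s).round(4))
for r in models.tip_of(f,"pull_tab")[:1]:print(np.round(r["position"]),round(r["conf"],2),atz(f,r["position"],.062,s).round(4))
go()
E
```

```text
(282, 216) [0.5592 0.1078 0.066 ]
(282, 170) [0.6011 0.1063 0.066 ]
(263, 205) [0.5701 0.1245 0.066 ]
(301, 205) [0.5688 0.0904 0.066 ]
[278. 196.] 0.86 [0.5768 0.1107 0.062 ]
t 12.7 tcp [0.5762 0.1089 0.2215] yaw -2.13 gap 0.087 F [ 0.5  0.5 -0.4]
```

Call:
step_arm(targets=[[0,0.001,0.04,0,1],[0,0.001,0.08,0,1],[0,0.001,0.12,0,1],[0,0.001,0.15,0,1],[0,0.001,0.161,0,1]], force=35)

```text
clock: 13.2
eef_pos: [0.574, 0.1073, 0.0573]
tool_rot: [1.0, -0.019, -0.003, 0.001]
contact_force: [-0.4, 0.5, 0.4]
finger_gap: 0.087
grip_force: 0.0
```

Call:
step_arm(targets=[[0,0,0,0,0.2],[0,0,0,0,0.2],[0,0,0,0,0.2],[0,0,0,0,0.2],[0,0,0,0,0.2]])

```text
clock: 13.7
eef_pos: [0.5767, 0.1079, 0.0616]
tool_rot: [1.0, -0.019, 0.001, -0.0]
contact_force: [-0.7, 0.6, 0.2]
finger_gap: 0.0552
grip_force: 0.0
```

Call:
step_arm(targets=[[0,0,0,0,0.2],[0,0,0,0,0.2],[0,0,0,0,0.2],[0,0,0,0,0.2]])

```text
clock: 14.1
eef_pos: [0.5761, 0.1073, 0.0606]
tool_rot: [1.0, -0.019, -0.0, 0.0]
contact_force: [-0.0, -0.9, 1.7]
finger_gap: 0.0332
grip_force: 35.0
```

```bash
python3 - <<'E'
from h import *
go()
x0,z0=-134,-3
P=lambda a:np.array([x0*np.cos(a)+z0*np.sin(a), x0*np.sin(a)-z0*np.cos(a)]) # tool x, tool z (down)
A=np.linspace(0,1.76,31);Q=np.array([P(a) for a in A])
for i in range(0,30,5):print(A[i+5].round(2),[[*(np.round((Q[j]-Q[i])/1e3,4).tolist())] for j in range(i+1,i+6)])
E
```

```text
t 14.1 tcp [0.5761 0.1073 0.0606] yaw -2.14 gap 0.0332 F [-0.  -0.9  1.7]
0.29 [[0.0001, -0.0079], [0.0006, -0.0157], [0.0015, -0.0235], [0.003, -0.0312], [0.0049, -0.0389]]
0.59 [[0.0023, -0.0075], [0.0051, -0.0149], [0.0083, -0.0221], [0.0119, -0.029], [0.0159, -0.0358]]
0.88 [[0.0044, -0.0065], [0.0092, -0.0128], [0.0143, -0.0187], [0.0198, -0.0244], [0.0256, -0.0297]]
1.17 [[0.0061, -0.005], [0.0125, -0.0096], [0.0191, -0.0138], [0.026, -0.0176], [0.0331, -0.021]]
1.47 [[0.0073, -0.003], [0.0147, -0.0056], [0.0223, -0.0077], [0.03, -0.0093], [0.0377, -0.0106]]
1.76 [[0.0078, -0.0008], [0.0157, -0.0011], [0.0235, -0.0009], [0.0314, -0.0003], [0.0392, 0.0008]]
```

Call:
step_arm(targets=[[0.0001,0,-0.0079,0,0.2],[0.0006,0,-0.0157,0,0.2],[0.0015,0,-0.0235,0,0.2],[0.003,0,-0.0312,0,0.2],[0.0049,0,-0.0389,0,0.2]])

```text
clock: 14.6
eef_pos: [0.5809, 0.1071, 0.0999]
tool_rot: [1.0, -0.019, -0.0, 0.0]
contact_force: [2.6, -2.0, -6.8]
finger_gap: 0.0334
grip_force: 35.0
```

Call:
step_arm(targets=[[0.0023,0,-0.0075,0,0.2],[0.0051,0,-0.0149,0,0.2],[0.0083,0,-0.0221,0,0.2],[0.0119,0,-0.029,0,0.2],[0.0159,0,-0.0358,0,0.2]])

```text
clock: 15.1
eef_pos: [0.5965, 0.1065, 0.1354]
tool_rot: [1.0, -0.019, -0.001, 0.0]
contact_force: [1.1, -3.7, -6.4]
finger_gap: 0.0333
grip_force: 35.0
```

```bash
python3 - <<'E'
from h import *
go()
s=robot.get_state();print(s["grip_force"],s["wrist_torque"])
f=eyes.grab_frame("scene");cv2.imwrite("pics/s1.png",cv2.resize(f["pixels"][100:310,180:460],(800,600)))
E
```

```text
t 15.1 tcp [0.5965 0.1065 0.1354] yaw -2.14 gap 0.0333 F [ 1.1 -3.7 -6.4]
35.001162299886346 [-0.79605762  0.12328956  0.01190363]
```

View pics/s1.png

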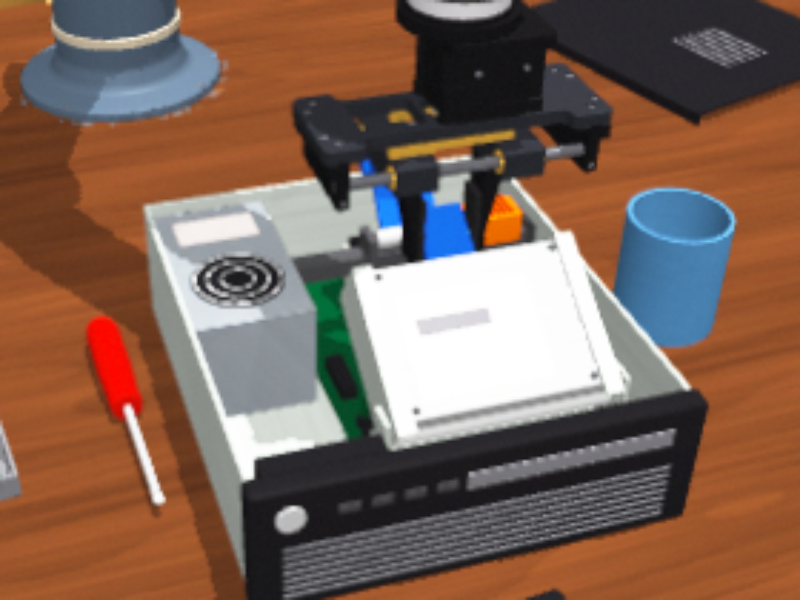

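The cage is rising, held by its blue tab at crop (445,230). The lever is back at (385,200), so I'll continue.

Call:
step_arm(targets=[[0.0044,0,-0.0065,0,0.2],[0.0092,0,-0.0128,0,0.2],[0.0143,0,-0.0187,0,0.2],[0.0198,0,-0.0244,0,0.2],[0.0256,0,-0.0297,0,0.2]])

```text
clock: 15.65
eef_pos: [0.6223, 0.1055, 0.1652]
tool_rot: [1.0, -0.019, -0.001, 0.001]
contact_force: [-0.8, -5.2, -5.6]
finger_gap: 0.0337
grip_force: 35.0
```

Call:
step_arm(targets=[[0.0061,0,-0.005,0,0.2],[0.0125,0,-0.0096,0,0.2],[0.0191,0,-0.0138,0,0.2],[0.026,0,-0.0176,0,0.2],[0.0331,0,-0.021,0,0.2]])

```text
clock: 16.15
eef_pos: [0.6551, 0.1042, 0.1859]
tool_rot: [1.0, -0.019, -0.001, 0.001]
contact_force: [-1.3, -4.6, -6.4]
finger_gap: 0.0338
grip_force: 35.0
```

Call:
step_arm(targets=[[0.0073,0,-0.003,0,0.2],[0.0147,0,-0.0056,0,0.2],[0.0223,0,-0.0077,0,0.2],[0.03,0,-0.0093,0,0.2],[0.0377,0,-0.0106,0,0.2]])

```text
clock: 16.65
eef_pos: [0.6928, 0.1027, 0.1964]
tool_rot: [1.0, -0.019, -0.001, 0.001]
contact_force: [-3.4, -5.2, -5.5]
finger_gap: 0.0336
grip_force: 35.0
```

Now the last part, slowly, to the stop.

Call:
step_arm(targets=[[0.0052,0,-0.0006,0,0.2],[0.0104,0,-0.001,0,0.2],[0.0157,0,-0.0011,0,0.2],[0.0209,0,-0.001,0,0.2],[0.0261,0,-0.0007,0,0.2]])

```text
clock: 17.15
eef_pos: [0.7189, 0.1016, 0.1972]
tool_rot: [1.0, -0.019, -0.001, 0.001]
contact_force: [-3.8, -5.1, -3.9]
finger_gap: 0.0336
grip_force: 35.0
```

Call:
step_arm(targets=[[0.004,0,0.0003,0,0.2],[0.008,0,0.0008,0,0.2],[0.011,0,0.0012,0,0.2],[0.013,0,0.0015,0,0.2],[0.013,0,0.0015,0,0.2]])

```text
clock: 17.65
eef_pos: [0.7321, 0.1011, 0.1957]
tool_rot: [1.0, -0.019, -0.001, 0.001]
contact_force: [-2.4, -4.3, -3.2]
finger_gap: 0.0338
grip_force: 35.0
```

```bash
python3 - <<'E'
from h import *
go()
f=eyes.grab_frame("scene");cv2.imwrite("pics/s2.png",cv2.resize(f["pixels"][60:300,160:480],(800,600)))
E
```

```text
t 17.65 tcp [0.7321 0.1011 0.1957] yaw -2.16 gap 0.0338 F [-2.4 -4.3 -3.2]
```

View pics/s2.png

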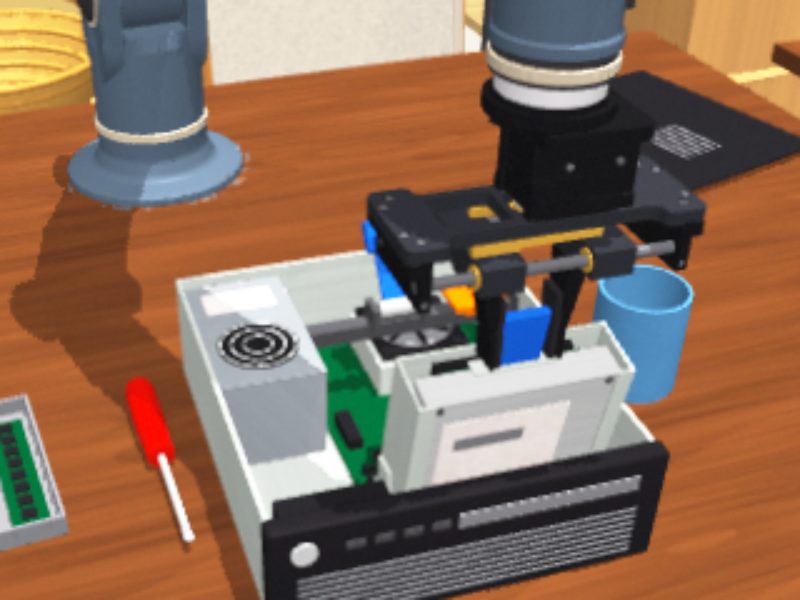

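The cage stands slightly past upright with the tab at (525,335). I'll nudge it onto the stop and release.

Call:
step_arm(targets=[[0.001,0,0.0002,0,0.2],[0.002,0,0.0004,0,0.2],[0.003,0,0.0006,0,0.2],[0.003,0,0.0006,0,0.2]])

```text
clock: 18.1
eef_pos: [0.733, 0.1011, 0.1955]
tool_rot: [1.0, -0.019, -0.003, 0.001]
contact_force: [-8.7, -6.1, -0.3]
finger_gap: 0.0333
grip_force: 35.0
```

Call:
step_arm(targets=[[0,0,0,0,1],[0,0,0,0,1],[0,0,0,0,1],[0,0,0,0,1],[0,0,0,0,1]])

```text
clock: 18.6
eef_pos: [0.7358, 0.1028, 0.1958]
tool_rot: [1.0, -0.018, 0.001, -0.001]
contact_force: [-0.2, 0.8, 0.7]
finger_gap: 0.0658
grip_force: 0.0
```

Call:
step_arm(targets=[[0,0,0,0,1],[0,0,-0.02,0,1],[0,0,-0.05,0,1],[0,0,-0.08,0,1],[0,0,-0.1,0,1]])

```text
clock: 19.1
eef_pos: [0.736, 0.1023, 0.2979]
tool_rot: [1.0, -0.019, 0.002, -0.0]
contact_force: [0.4, 0.2, 0.8]
finger_gap: 0.0867
grip_force: 0.0
```

Call:
step_arm(targets=[[-0.04,0,0,0,1],[-0.08,0,0,0,1],[-0.12,0,0,0,1],[-0.15,0,0,0,1],[-0.15,0,0,0,1]])

```text
clock: 19.6
eef_pos: [0.582, 0.1084, 0.296]
tool_rot: [1.0, -0.017, -0.0, 0.0]
contact_force: [1.8, -0.3, 0.4]
finger_gap: 0.0871
grip_force: 0.0
```

```bash
python3 - <<'E'
from h import *
go()
f=eyes.grab_frame("scene");cv2.imwrite("pics/s3.png",cv2.resize(f["pixels"][60:300,140:460],(800,600)))
E
```

```text
t 19.6 tcp [0.582  0.1084 0.296 ] yaw -2.0 gap 0.0871 F [ 1.8 -0.3  0.4]
```

View pics/s3.png

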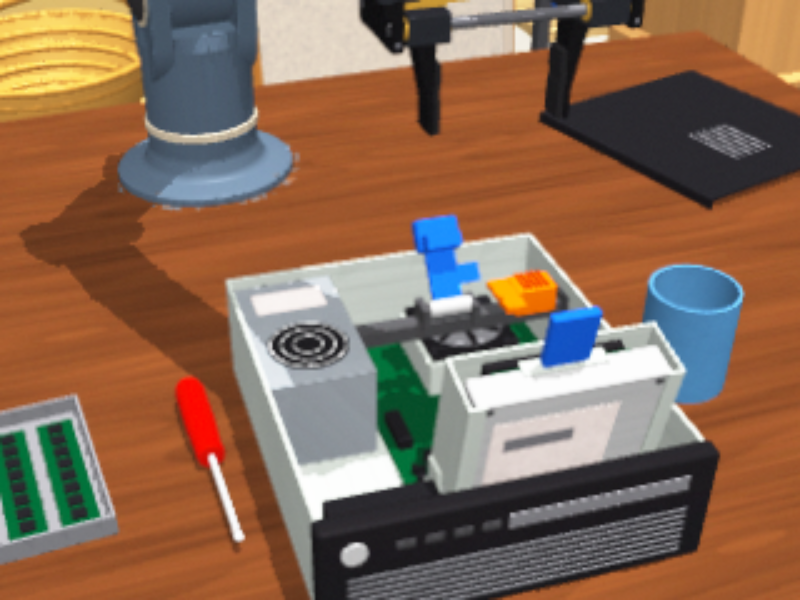

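The lever is thrown back at (440,255), the tab is released at (525,292), and the cage stands by itself with its pull tab at (572,335). Nothing else has moved, so I'll hand the job in.

Call:
step_arm(targets=[[0,0,0,0,1],[0,0,0,0,1],[0,0,0,0,1]])

```text
clock: 19.95
eef_pos: [0.5863, 0.1074, 0.2947]
tool_rot: [1.0, -0.019, -0.0, -0.0]
contact_force: [0.5, -0.5, 0.4]
finger_gap: 0.0867
grip_force: 0.0
```

```bash
python3 -c "
from rig import robot
print(robot.close_job())"
```

```text
the job is handed in; nothing more can be done
None
```

The orange tab is slid off, the lever is thrown back and stays open, and the cage stands by itself a little past upright; the mug, screwdriver and memory tray were not touched, and the job was handed in at about 20 s (the hand-in returned no verdict).

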